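Put the loose battery away in the turning-lid battery tub

TASK

Put the loose orange battery away in the battery tub: turn the tub's clear lid by its knob until it clicks with its opening squarely over the empty orange compartment, then drop the battery in through the opening. Then swing the white flap over the opening and press it down past its resistance until it snaps shut, without forcing it further; do not disturb the remotes or the megaphone.

Things in the scene. Friction and masses are not known exactly. Their poses are not given: they have to be found in the camera images.
- tub: Round white battery tub screwed to the desk, 216 mm across, 82 mm high without the lid. Origin: centre of its underside, z up. Six wedge compartments round a central hub, every 60 degrees, floors 6 mm above the desk; the empty one, lined with orange card (floor and outer wall) and with an orange tab outside, lies along the tub's own +x axis, the other five hold other batteries.
- lid (a joint): Angle of the clear lid on the tub, rad, growing anticlockwise seen from above; 0 (and every whole turn) when the lid's opening stands over the orange compartment. The lid turns endlessly either way. It drags with about 0.05 N m and clicks into place at each compartment (every 60 degrees), pulling itself in from about 6 degrees off; leaving a click takes about 0.2 N m.
- knob (a point): Middle of the grip of the knob, on the lid's axis: a dark bar 54 mm long (along the point's x axis, whose +x end points to the lid's opening; a white mark on that end), 16 mm thick (its y), 34 mm high; grip it across the 16 mm. This point lies 22 mm above the lid's top face and 17 mm below the bar's top. The lid's top face is 87 mm above the desk; the lid is 222 mm across and 4 mm thick.
- opening (a point): Centre of the lid's square opening (50 x 50 mm), at the lid's top face, 73 mm from the lid's axis. x axis: outward from the lid's axis; the flap is hinged on the +y side of the opening, its low catch (9 mm above the lid's top face) stands on the -y side, 29 to 41 mm from the opening's centre.
- compartment (a point): Middle of the floor of the empty orange compartment, 73 mm from the tub's axis. The compartment is a wedge about 62 mm radially and 73 mm across at its middle, 77 mm deep below the lid.
- flap (a joint): Angle of the white flap, rad: 0 shut flat on the lid, 2.0 fully open, where it leans back by its own weight with its free edge about 53 mm above the lid's top face. It swings freely; once pushed past upright it falls by its own weight on to the sprung catch and stays at about 0.13, not shut. Pressing the pad then takes a peak of roughly 6 to 10 N, after which it snaps to 0 and holds.
- flap_middle (a point): Middle of the flap's plate, which is 54 mm along its hinge, reaches 56 mm from the hinge and is 4 mm thick; the point is on the outer face, 28 mm from the hinge line. The hinge line is parallel to the x axis of the opening, 28 mm to the +y side of the opening's centre, 2 mm above the lid's top face. Site's z: out of the outer face (up when shut).
- press_pad (a point): Middle of the top of the dark raised pad (28 x 12 mm) near the flap's free edge, 46 mm from the hinge line: press straight down here to snap the flap shut. With the flap shut the point is 7 mm above the lid's top face, with the flap resting on the catch 13 mm.
- cell: The loose orange and black battery, an upright cylinder 34 mm across and 61 mm high with its small nub, about 140 g, standing on the desk. Origin: centre of its underside, z along its axis.
- cell_middle (a point): Point on the battery's axis 30 mm above its underside.
- remote_a: White remote control, 165 x 47 x 20 mm, lying on the desk beyond the tub; bystander. Origin: centre of its underside, x along its length.
- remote_b: Dark remote control, 165 x 47 x 20 mm, lying on the desk beside the tub; bystander. Origin: centre of its underside, x along its length.
- megaphone: White and red hand megaphone standing on its bell, 142 mm across, 211 mm high; bystander. Origin: centre of its underside.

How it is judged:
By the outcome, as a careful person would: the job done as asked, in the order asked, and still so for the second after the job is handed in, with the robot touching nothing.
It also fails if it takes over 67 s, if anything falls off the work surface, if the arm or the gripper's body presses on something with over 40 N, if the wrist force passes 120 N, or if a joint passes its speed limit or range.

ROBOT

A 7-joint arm with a two-finger parallel gripper is mounted at the origin on the work surface. World frame = base frame: x ahead of the robot, y to its left, z up, the work surface at z = 0. Lengths are in m, angles in degrees, forces in N, time in s.
With the tool pointing down it reaches from about 0.425 to 0.975 m from the base axis. Payload 16.7 kg.
Tool frame: the origin (TCP) lies at the very end of the fingers, on their centre line; the grasp point (between the pads) lies 19 mm behind it; y points along the fingers, z is the direction in which the jaws open and shut, and the axes are right-handed (so a half turn about y gives the same grasp; the last joint's range is limited). The gripper opens to 85 mm and grips with 20 to 120 N. Pads are 22 mm wide; open, the fingers measure 114 mm over their backs; the gripper's body (76 mm by 85 mm) begins 54 mm behind the grasp point. The pads swing forward as they close: fully open they stand 13 mm farther back than shut.
Start: joints at [-76.175, 24.414, 4.234, 92.017, -1.954, 63.644, -3.845], TCP at [0.257, 0.624, 0.231] pointing down, gripper open.
Joint ranges: [-163.25, 163.25], [-28.42, 122.38], [-70.27, 78.77], [12.13, 141.07], [-58.53, 238.53], [9.26, 117.41], [-156.51, 156.51]. Speed limits (degrees/s): [108.29, 108.29, 136.94, 136.94, 172.46, 172.46, 172.46].

INTERFACE

Orientations are given as [roll, pitch, yaw] about the fixed x, y, z axes, in that order (R = Rz(yaw) Ry(pitch) Rx(roll)).
In Python, from workcell import arm gives the robot as it stands. The module is installed in compiled form; this text tells all that it offers.
- The arm moves only by the tool carry_out, never from a script. Its argument "series" is a list that holds one entry, the list of rows, each a list of 7 numbers: the closure, from 0 (fully open) to 1 (shut), then the shift along the tool's x, y, z in m, then the turn, a rotation vector about the tool's x, y, z in rad. In form: [[[grip, dx, dy, dz, ax, ay, az], ...]]. A call has 1 to 10 rows; each row is the pose to reach, as a shift and turn from the pose measured when the call began, along the tool's axes at that moment; what a row does not reach only later rows make up. A row lasts 1/8 s, in which the tool goes at most 62.5 mm and 10.7 degrees, less where a joint would pass 70% of its speed; a pose out of reach is approached as far as the arm can. A call with a gripper value outside its range is refused whole. The fingers move at their own pace and stop on an object; "newtons" is the grip in N (left out, the last holds). Time passes only in rows, so rows that repeat a pose let the fingers close. It gives the time, the measured TCP pose, the force and the opening at its end, in the units of the state.
- arm.read_state(): the state, without advancing time (a new reading comes with each control period).
- arm.get_image(name): name is "side" or "top"; returns the picture (420x560x3 uint8, red, green, blue); there is no depth.
- arm.calibration(name): a dict with "fov_y" (degrees; the focal length in pixels is half the picture's height over the tangent of half this angle, whatever the lens; pixels are square), "cx", "cy" (the principal point, pixels), "rvec" (rotation vector, rad) and "tvec" (3), from world to camera coordinates, as OpenCV has them. Camera axes: x right, y down, z forward; pixel columns grow to the right and rows downward; lengths in m; the calibration is good to about 2 mm. A picture is of the moment at which its call begins. calibration takes no time and is no camera call.
- arm.finish_job(): hands the job in, once; it reports no verdict.
The state is a dict: "clock": time; "joint_pos": joint angles; "qd": joint speeds; "tau": joint torques, N m; "eef_pos": TCP position; "eef_rot": TCP orientation; "ft_force": force on the tool from outside, world axes, zero at the start; "wrist_torque": the same for the moment, N m; "gripper_width": finger opening in m.
Only numpy, scipy, OpenCV 4.12 (cv2) and the standard library are available. Lean on these libraries where they do the work, as an engineer would, in place of code of your own. Each camera call takes 0.05 s, during which the arm holds its last target.

## Working session

There is one attempt and no reset: what is moved stays moved. The work goes in short steps, Python scripts to look and compute and a tool call to move; the robot and the scene stay as the last step left them, time stands still between calls to the robot, and variables do not carry over. Pictures are saved under pics/ and viewed, and the job is handed in when it is done.

Besides the shell and the picture viewer there is one more tool, called after "Call:" by a JSON object that holds its "api" and its "payload". carry_out: Moves the arm, as the interface text tells. Its arguments: {"type":"object","properties":{"series":{"type":"array"},"newtons":{"type":"number"}},"required":["series"]}

```bash
mkdir -p pics
python3 - <<'E'
from workcell import arm
import cv2
s=arm.read_state();print({k:(v if not hasattr(v,'round') else v) for k,v in s.items()})
for n in("side","top"):
    im=arm.get_image(n);cv2.imwrite(f"pics/{n}0.png",im[:,:,::-1]);print(n,arm.calibration(n))
E
```

```text
{'clock': 0.0, 'joint_pos': array([-76.172487  ,  24.45124883,   4.23088767,  92.05206095,
        -1.9525514 ,  63.64333082,  -3.84386561]), 'qd': array([ 0.07583159,  0.00369502, -0.02271871, -0.0192287 ,  0.02520133,
        0.01516151, -0.02658912]), 'tau': array([-9.99044933e-04, -9.49837089e+01,  3.76000687e+00, -4.63530636e+01,
        1.91169837e-02,  9.96019720e-03, -7.51269681e-06]), 'eef_pos': array([0.2570223 , 0.62371136, 0.23059315]), 'eef_rot': array([-9.00742200e+01, -6.53169835e-03, -2.23934042e+01]), 'ft_force': array([-0.38003055, -0.0064127 , -0.00603412]), 'wrist_torque': array([-3.31788008e-05,  6.13263660e-02,  6.09795217e-02]), 'gripper_width': 0.085487032493009}
side {'fov_y': 57.405423271433435, 'cx': 282.76749606206823, 'cy': 208.013558873139, 'rvec': array([ 2.13333993, -0.24353688,  0.1393266 ]), 'tvec': array([-0.63704647,  0.07699273,  1.08550013])}
top {'fov_y': 47.206246972230126, 'cx': 286.73327189877295, 'cy': 206.57342981031243, 'rvec': array([ 2.12784673, -2.16837018,  0.10844497]), 'tvec': array([-0.09000569,  0.6300163 ,  1.34833888])}
```

View pics/side0.png

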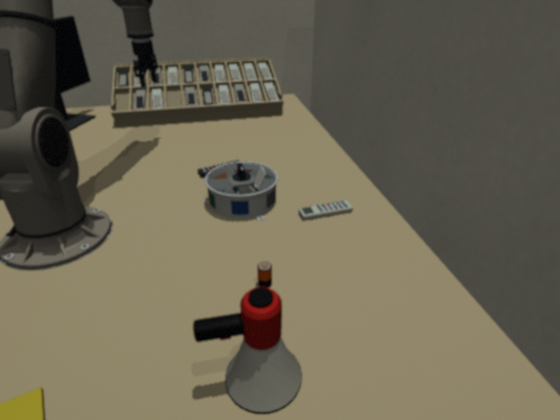

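View pics/top0.png

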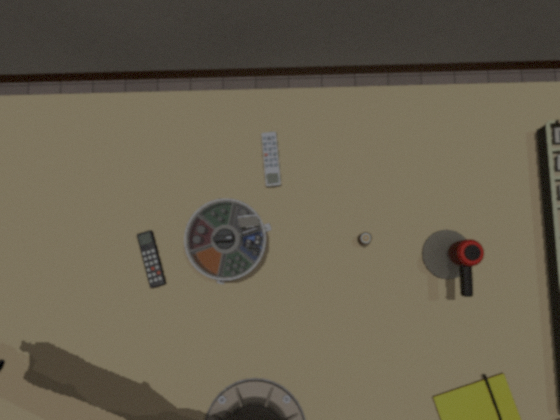

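The top view shows the tub at about (227,240), with the orange compartment at lower left (208,262), the battery at (365,239) and the opening at right. I'll zoom in for detail.

```bash
cat > h.py <<'E'
import numpy as np,cv2
from workcell import arm
def cam(n):
    c=arm.calibration(n);f=210/np.tan(np.radians(c['fov_y']/2))
    K=np.array([[f,0,c['cx']],[0,f,c['cy']],[0,0,1]]);return K,cv2.Rodrigues(np.array(c['rvec']))[0],np.array(c['tvec']).ravel()
def ray(n,uv,z):
    K,R,t=cam(n);d=R.T@np.linalg.inv(K)@np.array([*uv,1.]);o=-R.T@t
    return o+d*(z-o[2])/d[2]
def proj(n,p):
    K,R,t=cam(n);q=K@(R@np.array(p,float)+t);return q[:2]/q[2]
def snap(n,name,box=None,k=1):
    im=arm.get_image(n)[:,:,::-1].copy();cv2.imwrite(f"pics/{name}_raw.png",im)
    crop(im,name,box,k);return im
def crop(im,name,box,k):
    if box: im=im[box[1]:box[3],box[0]:box[2]]
    im=cv2.resize(np.clip(im*1.4,0,255).astype(np.uint8),None,fx=k,fy=k,interpolation=cv2.INTER_CUBIC);cv2.imwrite(f"pics/{name}.png",im)
E
python3 - <<'E'
from h import *
for n in("top","side"):
    K,R,t=cam(n);print(n,-R.T@t,K[0,0])
im=cv2.imread("pics/top0.png");crop(im,"t0z",(177,190,277,290),6)
im2=cv2.imread("pics/side0.png");crop(im2,"s0z",(190,145,290,225),7)
h=cv2.cvtColor(im,cv2.COLOR_BGR2HSV)
print(ray("top",(227,240),.087),ray("top",(365,239),.06))
E
```

```text
top [ 0.45888048 -0.12995206  1.41265015] 480.599590968026
side [ 0.41884635 -0.99184324  0.65641552] 383.5297548622959
[0.53238658 0.06385119 0.087     ] [ 0.5294394  -0.32010673  0.06      ]
```

View pics/t0z.png

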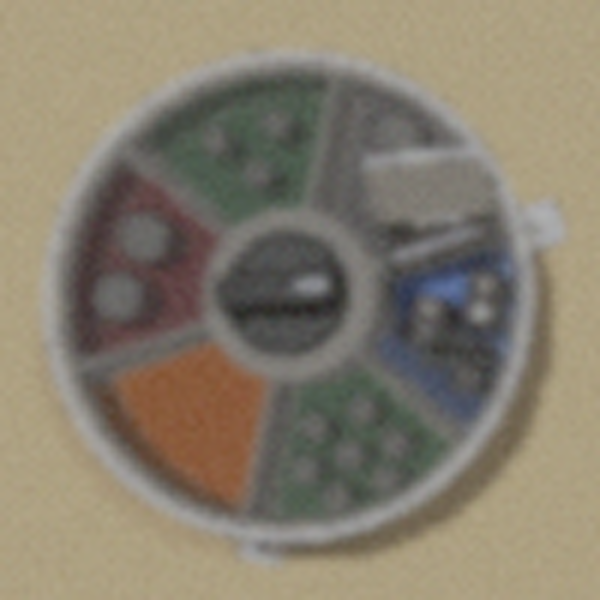

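View pics/s0z.png

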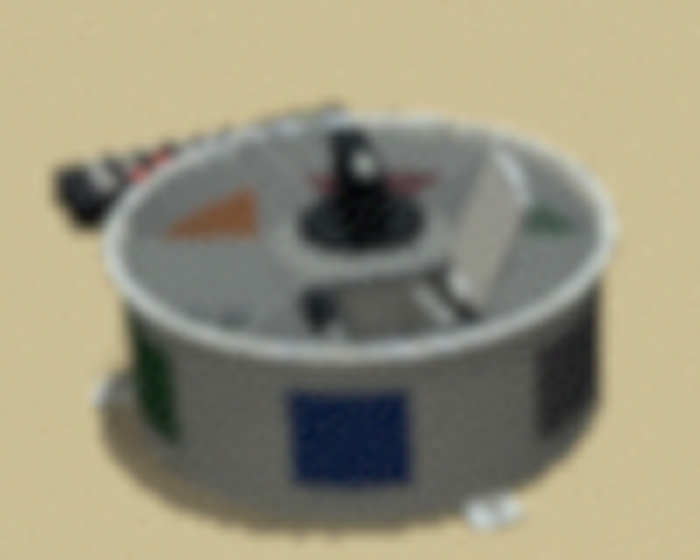

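```bash
cat > m.py <<'E'
from h import *
im=cv2.imread("pics/top0.png");h=cv2.cvtColor(im,cv2.COLOR_BGR2HSV)
for v,n in(((227,194),"a"),((227,199),"rim?"),((185,240),""),((365,239),"c"),((300,240),"desk"),((208,262),"or")): print(n,v,h[v[1],v[0]])
sat=h[:,:,1]
m=((sat<60)&(h[:,:,2]>90)).astype(np.uint8)
m[:, :170]=0;m[:,290:]=0;m[:190]=0;m[290:]=0
cnt,_=cv2.findContours(m,cv2.RETR_EXTERNAL,cv2.CHAIN_APPROX_NONE)
c=max(cnt,key=cv2.contourArea)[:,0]
P=np.array([ray("top",p,.087)[:2] for p in c])
from scipy.optimize import least_squares
r=least_squares(lambda x:np.hypot(*(P-x[:2]).T)-x[2],[.53,.064,.11],loss='soft_l1',f_scale=.001)
C=r.x[:2];print("tub",r.x,len(c))
b=((h[:,:,0]<14)&(sat>120)).astype(np.uint8);b[:,:190]=0;b[:,260:]=0;b[:240]=0;b[285:]=0
ys,xs=np.nonzero(b);Q=np.array([ray("top",p,.006)[:2] for p in zip(xs,ys)]);d=Q.mean(0)-C
print("orange n",len(xs),(xs.mean(),ys.mean()),Q.mean(0),"ang",np.degrees(np.arctan2(d[1],d[0])),np.hypot(*d))
# knob
for px in((225.6+3,190+47.2),(177+283/6,190+283/6),(177+312/6,190+283/6)): print("knob",ray("top",px,.126))
x=cv2.imread("pics/top0.png");crop(x,"c0z",(335,210,395,270),8)
x=cv2.imread("pics/side0.png");crop(x,"c1z",(240,250,290,300),8)
E
python3 m.py
```

```text
a (227, 194) [ 21  61 125]
rim? (227, 199) [ 21  15 118]
 (185, 240) [ 21  15 116]
c (365, 239) [ 18  70 116]
desk (300, 240) [ 22  62 124]
or (208, 262) [ 13 143 100]
tub [0.53780348 0.07101064 0.11572956] 262
orange n 352 (np.float64(209.51988636363637), np.float64(258.99147727272725)) [0.48243132 0.12703832] ang 134.66285516646957 0.07877295002047738
knob [0.53765305 0.05382496 0.126     ]
knob [0.53796703 0.06576138 0.126     ]
knob [0.53772225 0.05274797 0.126     ]
```

```bash
sed -i 's/(sat<60)/(sat<38)/' m.py; sed -i 's/^im=cv2.imread("pics\/top0.png")/&;im=cv2.GaussianBlur(im,(0,0),0.7)/' m.py; python3 m.py
python3 - <<'E'
from h import *
im=cv2.imread("pics/side0.png")
# side ellipse of lid
h=cv2.cvtColor(cv2.GaussianBlur(im,(0,0),.7),cv2.COLOR_BGR2HSV)
b=((h[:,:,0]<20)&(h[:,:,1]>110)).astype(np.uint8);b[:255]=0;b[290:]=0;b[:,:250]=0;b[:,285:]=0
ys,xs=np.nonzero(b);print("cell side",len(xs),xs.min(),xs.max(),ys.min(),ys.max())
E
```

```text
a (227, 194) [ 21  64 124]
rim? (227, 199) [ 21  16 114]
 (185, 240) [ 20  20 116]
c (365, 239) [ 18  65 118]
desk (300, 240) [ 21  63 125]
or (208, 262) [ 12 144  99]
tub [0.53644591 0.07035002 0.11348269] 242
orange n 345 (np.float64(209.44057971014493), np.float64(259.18840579710144)) [0.48186293 0.12726942] ang 133.79959871700325 0.07886139743299808
knob [0.53765305 0.05382496 0.126     ]
knob [0.53796703 0.06576138 0.126     ]
knob [0.53772225 0.05274797 0.126     ]
cell side 231 251 272 265 289
```

View pics/c0z.png

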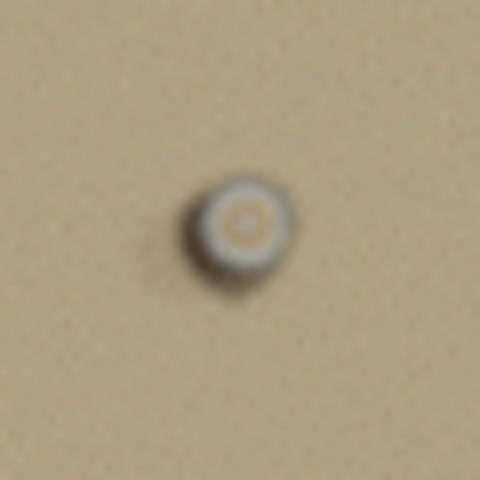

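View pics/c1z.png

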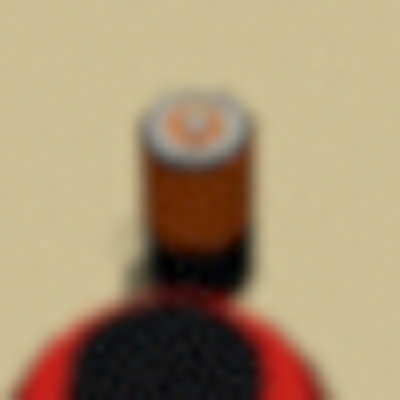

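Run:
```python
from h import *
def tri(a,b):
    A=[]
    P=[]
    for n in("top","side"):
        K,R,t=cam(n);P.append(K@np.c_[R,t])
    X=cv2.triangulatePoints(P[0],P[1],np.array(a,float).reshape(2,1),np.array(b,float).reshape(2,1));return (X[:3]/X[3]).ravel()
c0=(365.3,237.3);c1=(264.2,264.8)
print("cell tri",tri(c0,c1),ray("top",c0,.059),ray("side",c1,.059))
print("rim",ray("top",(224.4,239.0),.087),ray("top",(224.9,239.0),.087))
# side lid ellipse: outer white ring in zoom x 103..618, y 110..360
for u in((190+360/7-.43,145+235/7-.43),): print("side rim",ray("side",u,.087))
# collar centre
print("collar top",ray("top",(177+291/6-.42,190+291/6-.42),.089),"side",ray("side",(190+362/7-.43,145+222/7-.43),.089))
for p in([.5375,.067,.126],[.5375,.067,.087]): print(p,proj("top",p),proj("side",p), (proj("top",p)-[177,190]+.42)*6,(proj("side",p)-[190,145]+.43)*7)
for a in range(0,360,90):
    p=[.5375+.111*np.cos(np.radians(a)),.067+.111*np.sin(np.radians(a)),.087];print(a,(proj("top",p)-[177,190]+.42)*6,(proj("side",p)-[190,145]+.43)*7)
# tub tabs / compartment dividers angle in top
C=np.array([.5375,.067])
for n,(x,y),z in(("orange centroid",(0,0),.006),("flap mark",(312,283),.126),("hub-kn",(283,283),.126)):
    if x: q=ray("top",(177+x/6-.42,190+y/6-.42),z);print(n,q,np.degrees(np.arctan2(*(q[:2]-C)[::-1])))
d=np.array([.48186,.12727])-C;print("orange",np.degrees(np.arctan2(d[1],d[0])))
```

```text
cell tri [ 0.53424495 -0.32111224  0.0601325 ] [ 0.53423988 -0.32126365  0.059     ] [ 0.53457206 -0.31984293  0.059     ]
rim [0.53528374 0.07105459 0.087     ] [0.53525778 0.06966796 0.087     ]
side rim [0.53493934 0.06198112 0.087     ]
collar top [0.53767208 0.06886378 0.089     ] side [0.53709108 0.07018097 0.089     ]
[0.5375, 0.067, 0.126] [223.70700979 237.3493168 ] [240.91204106 166.07153399] [282.76205875 286.61590078] [359.3942874  150.51073794]
[0.5375, 0.067, 0.087] [225.86043715 238.17062313] [241.59120111 177.30770589] [295.68262292 291.54373879] [364.14840774 229.16394126]
0 [295.20498007  53.04940951] [607.28228369 203.70529798]
90 [ 55.96943643 296.05643779] [331.72206137 121.93538157]
180 [296.17011465 534.95575948] [112.10711071 255.55528409]
270 [536.20846094 287.01574129] [401.8923252  353.97682828]
flap mark [0.53887087 0.05387551 0.126     ] -84.03701491280911
hub-kn [0.53911593 0.06689082 0.126     ] -3.8651737262992647
orange 132.71254851162135
```

```bash
cat > t.py <<'E'
from h import *
im=cv2.imread("pics/side0.png");h=cv2.cvtColor(im,cv2.COLOR_BGR2HSV)
b=((h[:,:,0]>95)&(h[:,:,0]<130)&(h[:,:,1]>110)).astype(np.uint8)
n,l,st,ce=cv2.connectedComponentsWithStats(b)
K,R,t=cam("side");o=-R.T@t
def cyl(uv,C,r=.108):
    d=R.T@np.linalg.inv(K)@np.array([*uv,1.])
    e=o[:2]-C;A=d[:2]@d[:2];B=e@d[:2];D=B*B-A*(e@e-r*r);s=(-B-D**.5)/A;q=o+s*d
    return np.degrees(np.arctan2(*(q[:2]-C)[::-1])),q[2]
C=np.array([.5373,.0688])
for i in range(1,n):
    if st[i][4]>30 and 200<ce[i][0]<280: print(st[i],ce[i],cyl(ce[i],C),[cyl(p,C) for p in((st[i][0],ce[i][1]),(st[i][0]+st[i][2]-1,ce[i][1]))])
z=lambda x,y:(190+x/7-.43,145+y/7-.43)
print("green right edge",cyl(z(172,390),C),"black L,R",cyl(z(540,400),C),cyl(z(600,370),C))
for e in((.002,0),(0,.002)): print(cyl(ce[[i for i in range(1,n) if st[i][4]>30 and 200<ce[i][0]<280][0]],C+e))
im=cv2.imread("pics/top0.png");crop(im,"t0y",(182,193,268,287),8)
E
python3 t.py
```

```text
[232 202  16  12 184] [239.66847826 207.31521739] (np.float64(-101.99795587851173), np.float64(0.04395251079092466)) [(np.float64(-114.23029293684083), np.float64(0.042568406984136886)), (np.float64(-90.5698461818986), np.float64(0.042396347608501084))]
green right edge (np.float64(-149.15722323842664), np.float64(0.04761193655916118)) black L,R (np.float64(-54.84483341023575), np.float64(0.04127860426372176)) (np.float64(-24.83554642852364), np.float64(0.026266531409996685))
(np.float64(-103.06113811335128), np.float64(0.043673690928854536))
(np.float64(-101.89120370829593), np.float64(0.04269657769482771))
```

Run:
```python
from h import *
im=cv2.imread("pics/top0.png");h=cv2.cvtColor(im,cv2.COLOR_BGR2HSV)
# knob dark region
C=np.array([.5373,.0688])
g=im.max(2);
b=(g<45).astype(np.uint8);b[:,:205]=0;b[:,245:]=0;b[:220]=0;b[255:]=0
n,l,st,ce=cv2.connectedComponentsWithStats(b);print(st[1:],ce[1:])
crop(im,"k0",(205,218,250,258),16)
crop(cv2.imread("pics/side0.png"),"k1",(220,150,285,200),11)
```

```text
[[215 236  19   8  53]] [[224.86792453 240.79245283]]
```

View pics/k0.png

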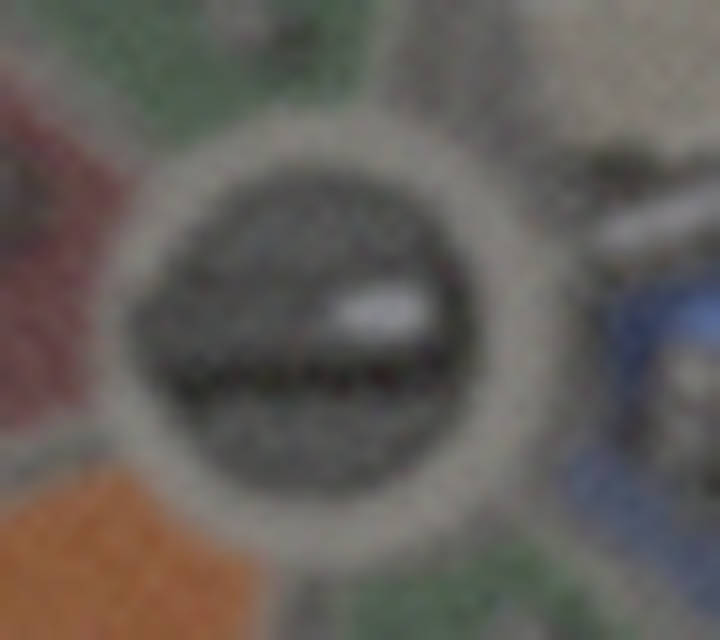

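View pics/k1.png

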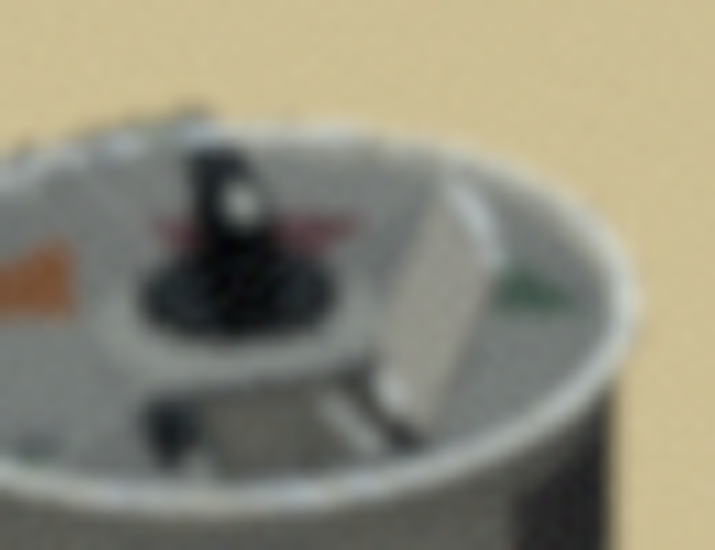

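View pics/t0y.png

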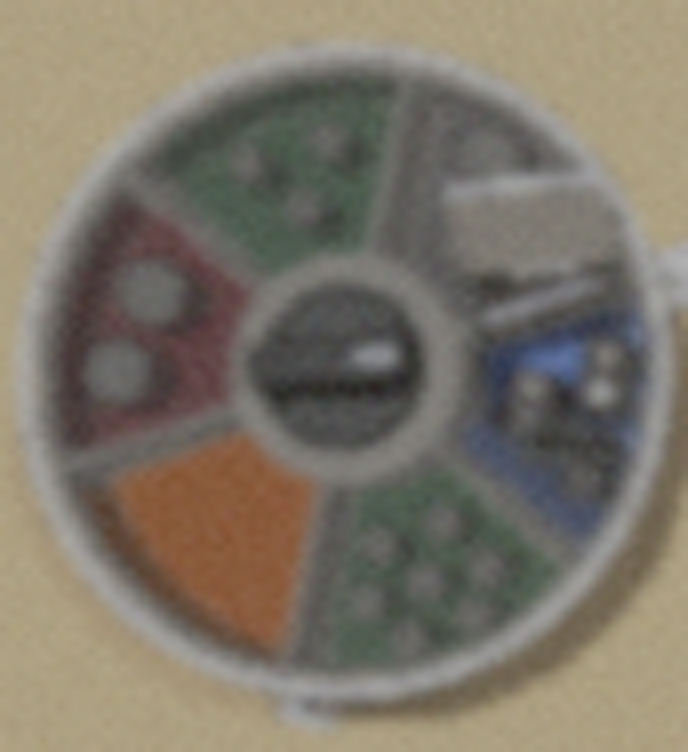

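```bash
cat > g.py <<'E'
from h import *
import sys
from scipy.spatial.transform import Rotation as Rt
def go(x,y,z,jaw):
    s=arm.read_state();R0=Rt.from_euler('xyz',s['eef_rot'],degrees=True)
    R1=Rt.from_euler('xyz',[-90,0,jaw-90],degrees=True)
    d=R0.inv().apply(np.array([x,y,z])-s['eef_pos']);w=(R0.inv()*R1).as_rotvec()
    print("pose",s['eef_pos'].round(4),s['eef_rot'].round(2),"F",np.round(s['ft_force'],1),"w",round(s['gripper_width'],4),"t",s['clock'],"q7",s['joint_pos'][6].round(1))
    print("shift",d.round(4),"turn",w.round(4))
if __name__=="__main__": go(*map(float,sys.argv[1:5]))
E
python3 g.py .5375 .0685 .20 4
```

```text
pose [0.257  0.6237 0.2307] [-9.007e+01 -1.000e-02 -2.239e+01] F [-0.5 -0.4 -0.2] w 0.0854 t 0.1 q7 -3.8
shift [ 0.4708  0.0312 -0.4065] turn [1.0000e-03 1.1101e+00 7.0000e-04]
```

Call:
{"api": "carry_out", "payload": {"series": [[[0,0.047,0,-0.041,0,0.11,0],[0,0.094,0.003,-0.081,0,0.22,0],[0,0.141,0.006,-0.122,0,0.33,0],[0,0.188,0.01,-0.163,0,0.44,0],[0,0.235,0.014,-0.203,0,0.55,0],[0,0.282,0.018,-0.244,0,0.67,0],[0,0.33,0.022,-0.285,0,0.78,0],[0,0.377,0.025,-0.325,0,0.89,0],[0,0.424,0.028,-0.366,0,1.0,0],[0,0.471,0.031,-0.406,0,1.11,0]]], "newtons": 30}}

```text
clock: 1.35
eef_pos: [0.5383, 0.0671, 0.2002]
eef_rot: [-90.0, -0.1, -86.2]
ft_force: [1.3, 1.4, -0.5]
gripper_width: 0.0853
```

```bash
python3 g.py .5375 .0685 .099 4
python3 - <<'E'
from h import *
snap("top","a1",(140,160,340,310),4);snap("side","a2",(150,60,330,240),4)
E
```

```text
pose [0.5383 0.0671 0.2002] [-9.002e+01 -5.000e-02 -8.618e+01] F [ 1.3  1.4 -0.5] w 0.0853 t 1.35 q7 -0.6
shift [-0.0016  0.1012 -0.0007] turn [ 0.0003 -0.0032  0.0009]
```

View pics/a2.png

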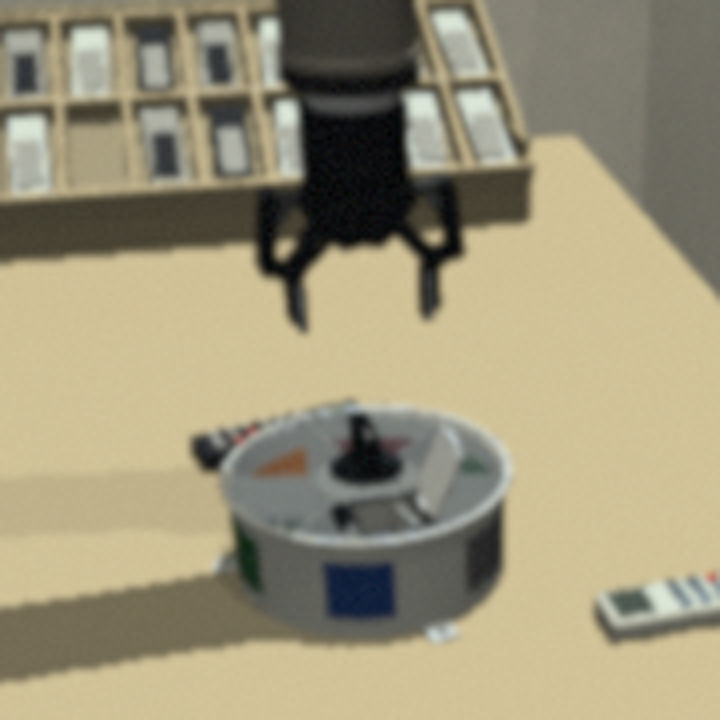

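View pics/a1.png

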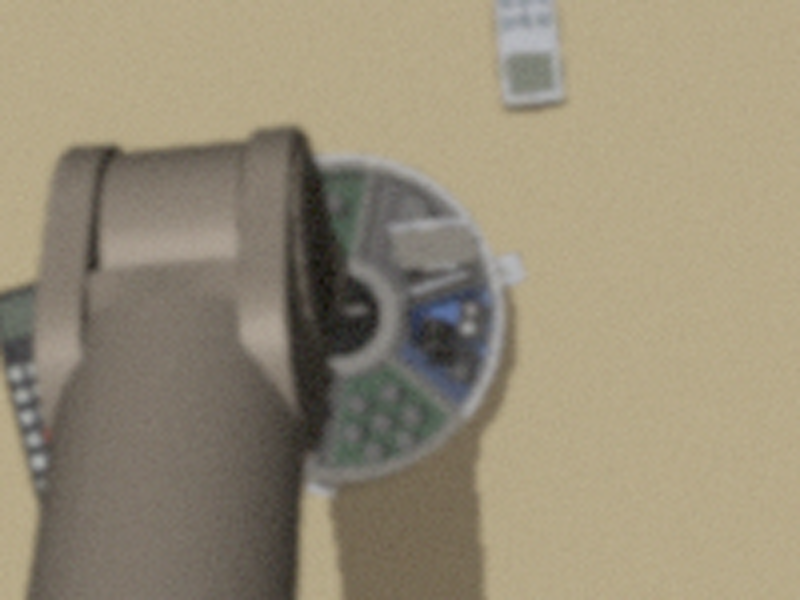

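The side view shows the fingers straddling the knob and centred on it, with the flap clear. I'll descend and grip.

Call:
{"api": "carry_out", "payload": {"series": [[[0,-0.001,0.04,-0.001,0,0,0],[0,-0.001,0.08,-0.001,0,0,0],[0,-0.001,0.101,-0.001,0,0,0],[0,-0.001,0.101,-0.001,0,0,0],[0.5,-0.001,0.101,-0.001,0,0,0],[1,-0.001,0.101,-0.001,0,0,0],[1,-0.001,0.101,-0.001,0,0,0],[1,-0.001,0.101,-0.001,0,0,0],[1,-0.001,0.101,-0.001,0,0,0],[1,-0.001,0.101,-0.001,0,0,0]]], "newtons": 40}}

```text
clock: 2.7
eef_pos: [0.5376, 0.063, 0.0996]
eef_rot: [-90.1, -0.2, -86.6]
ft_force: [-11.4, -0.2, 16.7]
gripper_width: 0.0151
```

```bash
python3 g.py .5375 .0685 .099 4
```

```text
pose [0.5376 0.063  0.0996] [-90.08  -0.16 -86.63] F [-11.4  -0.2  16.7] w 0.0151 t 2.7 q7 4.6
shift [-0.0055  0.0006  0.0002] turn [ 0.0013 -0.0109  0.0027]
```

Call:
{"api": "carry_out", "payload": {"series": [[[1,-0.005,-0.003,0,0,0,0],[1,-0.005,-0.003,0,0,0,0],[1,-0.005,-0.003,0,0,0,0]]]}}

```text
clock: 3.08
eef_pos: [0.5372, 0.0645, 0.1015]
eef_rot: [-90.1, -0.4, -86.8]
ft_force: [11.1, -18.7, -29.0]
gripper_width: 0.0153
```

```bash
python3 g.py .5375 .0685 .099 4
```

```text
pose [0.5372 0.0645 0.1015] [-90.1   -0.39 -86.78] F [ 11.1 -18.7 -29. ] w 0.0153 t 3.075 q7 3.9
shift [-0.004   0.0024  0.0005] turn [ 0.0018 -0.0136  0.0068]
```

Call:
{"api": "carry_out", "payload": {"series": [[[0.5,0,-0.002,0,0,0,0],[0.5,-0.004,-0.003,0,0,0,0],[0.5,-0.004,-0.003,0,0,0,0],[0.5,-0.004,-0.003,0,0,0,0],[0.5,-0.004,-0.003,0,0,0,0]]]}}

```text
clock: 3.7
eef_pos: [0.5369, 0.0687, 0.1045]
eef_rot: [-90.1, -0.4, -86.8]
ft_force: [0.6, 0.2, -0.6]
gripper_width: 0.0426
```

```bash
python3 g.py .5375 .0688 .104 4
```

```text
pose [0.5369 0.0687 0.1045] [-90.1   -0.38 -86.77] F [ 0.6  0.2 -0.6] w 0.0426 t 3.7 q7 3.3
shift [-0.0001  0.0005  0.0006] turn [ 0.0017 -0.0134  0.0067]
```

Call:
{"api": "carry_out", "payload": {"series": [[[1,0,0,0,0,0,0],[1,0,0,0,0,0,0],[1,0,0,0,0,0,0],[1,0,0,0,0,0,0]]]}}

```text
clock: 4.2
eef_pos: [0.5371, 0.0687, 0.1046]
eef_rot: [-90.1, -0.4, -86.8]
ft_force: [-0.4, 1.0, 4.4]
gripper_width: 0.015
```

```bash
python3 g.py .5375 .0688 .104 4;python3 - <<'E'
from h import *
snap("side","a3",(150,60,330,240),4)
E
```

```text
pose [0.5371 0.0687 0.1046] [-90.08  -0.38 -86.77] F [-0.4  1.   4.4] w 0.015 t 4.2 q7 3.3
shift [-0.0001  0.0006  0.0004] turn [ 0.0015 -0.0135  0.0066]
```

View pics/a3.png

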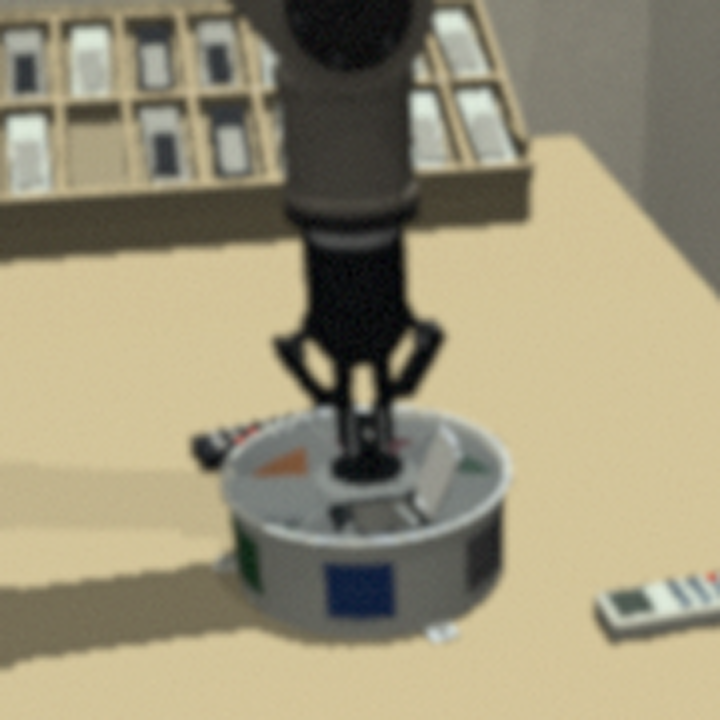

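Call:
{"api": "carry_out", "payload": {"series": [[[1,0,0,0,0,0.15,0],[1,0,0,0,0,0.3,0],[1,0,0,0,0,0.45,0],[1,0,0,0,0,0.6,0],[1,0,0,0,0,0.75,0],[1,0,0,0,0,0.9,0],[1,0,0,0,0,1.05,0],[1,0,0,0,0,1.2,0],[1,0,0,0,0,1.2,0]]], "newtons": 60}}

```text
clock: 5.38
eef_pos: [0.5348, 0.0701, 0.1045]
eef_rot: [-89.9, -0.4, -155.6]
ft_force: [-18.9, 7.4, 24.9]
gripper_width: 0.015
```

```bash
python3 g.py .5371 .0687 .1046 -132.5
```

```text
pose [0.5348 0.0701 0.1045] [ -89.9    -0.42 -155.61] F [-18.9   7.4  24.9] w 0.015 t 5.375 q7 -53.8
shift [-0.0015 -0.0001  0.0022] turn [-0.0059  1.1675  0.0055]
```

Call:
{"api": "carry_out", "payload": {"series": [[[1,0,0,0,0,0.15,0],[1,0,0,0,0,0.3,0],[1,0,0,0,0,0.45,0],[1,0,0,0,0,0.6,0],[1,0,0,0,0,0.75,0],[1,0,0,0,0,0.9,0],[1,0,0,0,0,1.05,0],[1,0,0,0,0,1.15,0],[1,0,0,0,0,1.17,0],[1,0,0,0,0,1.17,0]]]}}

```text
clock: 6.62
eef_pos: [0.5351, 0.0728, 0.1047]
eef_rot: [-89.7, -0.2, 137.5]
ft_force: [-2.0, 14.8, 9.5]
gripper_width: 0.0147
```

```bash
python3 g.py .5371 .0687 .1046 -132.5;python3 - <<'E'
from h import *
snap("side","a4",(150,60,330,240),4);snap("top","a5",(140,160,340,310),4)
E
```

```text
pose [0.5351 0.0728 0.1047] [-89.7   -0.21 137.47] F [-2.  14.8  9.5] w 0.0147 t 6.625 q7 -106.6
shift [-0.0043  0.0001  0.0017] turn [-0.0053 -0.0006  0.0036]
```

View pics/a4.png

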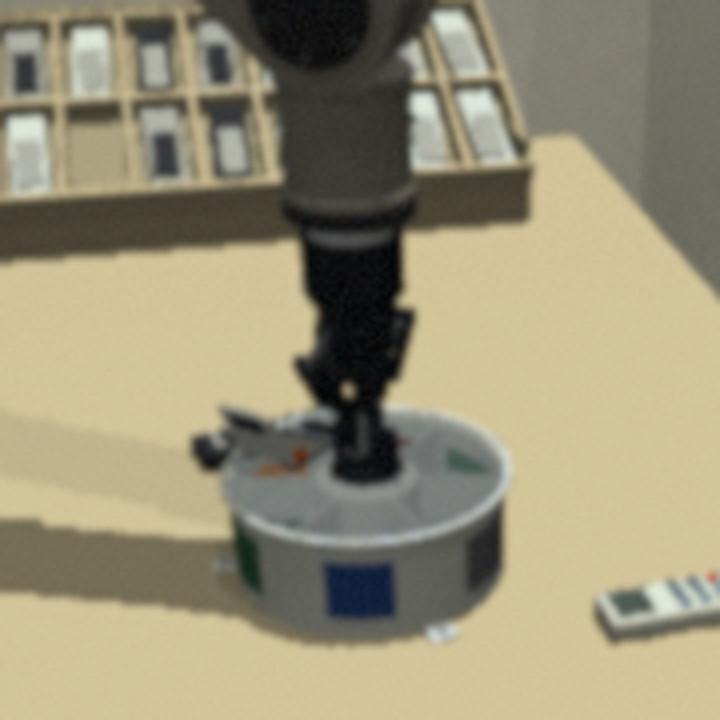

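View pics/a5.png

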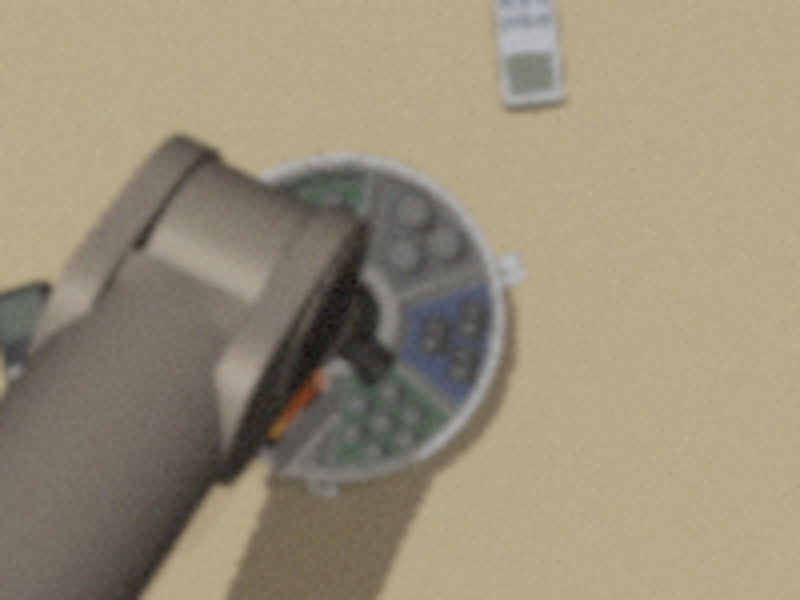

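Call:
{"api": "carry_out", "payload": {"series": [[[0.6,0,0,0,0,0,0],[0.5,0,0,0,0,0,0],[0.5,0,0,0,0,0,0],[0.5,0,-0.04,0,0,0,0],[0.5,0,-0.08,0,0,0,0],[0.2,0,-0.115,0,0,0,0],[0,0,-0.115,0,0,0,0]]]}}

```text
clock: 7.6
eef_pos: [0.5368, 0.0728, 0.2216]
eef_rot: [-89.9, -0.1, 137.5]
ft_force: [-0.5, -0.2, -1.1]
gripper_width: 0.0769
```

```bash
python3 g.py .5343 -.3208 .200 150
```

```text
pose [0.5368 0.0728 0.2216] [-8.9860e+01 -1.3000e-01  1.3748e+02] F [-0.5 -0.2 -1.1] w 0.0769 t 7.6 q7 -113.9
shift [-0.2642  0.0217  0.2918] turn [-3.6000e-03  1.3523e+00  3.0000e-04]
```

```bash
python3 g.py .5343 -.3208 .200 -31
python3 - <<'E'
from h import *
print(ray("top",(445,255),.03),ray("top",(468,253),.2),ray("top",(467,292),.15))
E
```

```text
pose [0.5368 0.0728 0.2216] [-8.9860e+01 -1.3000e-01  1.3748e+02] F [-0.5 -0.2 -1.1] w 0.0769 t 7.6 q7 -113.9
shift [-0.2642  0.0217  0.2918] turn [ 3.0000e-04 -1.7718e+00  3.8000e-03]
[ 0.48133531 -0.54924187  0.03      ] [ 0.48250713 -0.55487095  0.2       ] [ 0.38383937 -0.56355195  0.15      ]
```

Call:
{"api": "carry_out", "payload": {"series": [[[0,-0.026,0,0.029,0,-0.17,0],[0,-0.053,0,0.058,0,-0.35,0],[0,-0.08,0,0.088,0,-0.52,0],[0,-0.106,0,0.117,0,-0.7,0],[0,-0.132,0,0.146,0,-0.88,0],[0,-0.158,0,0.175,0,-1.06,0],[0,-0.185,0.005,0.204,0,-1.24,0],[0,-0.211,0.01,0.233,0,-1.42,0],[0,-0.238,0.015,0.263,0,-1.6,0],[0,-0.264,0.022,0.292,0,-1.77,0]]]}}

```text
clock: 8.85
eef_pos: [0.5335, -0.3221, 0.1987]
eef_rot: [-90.2, -0.1, -120.8]
ft_force: [0.6, -0.2, 0.4]
gripper_width: 0.0854
```

```bash
python3 g.py .5343 -.3208 .036 -31;python3 - <<'E'
from h import *
snap("side","b1",(190,145,290,225),7);snap("top","b2",(182,193,268,287),6)
E
```

```text
pose [ 0.5335 -0.3221  0.1987] [-9.021e+01 -1.000e-01 -1.208e+02] F [ 0.6 -0.2  0.4] w 0.0854 t 8.85 q7 12.3
shift [-0.0018  0.1627  0.0006] turn [0.0036 0.0035 0.0017]
```

View pics/b1.png

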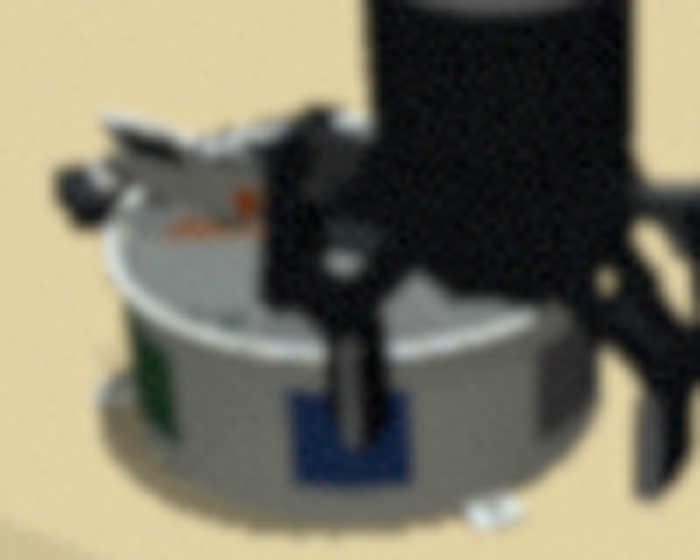

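View pics/b2.png

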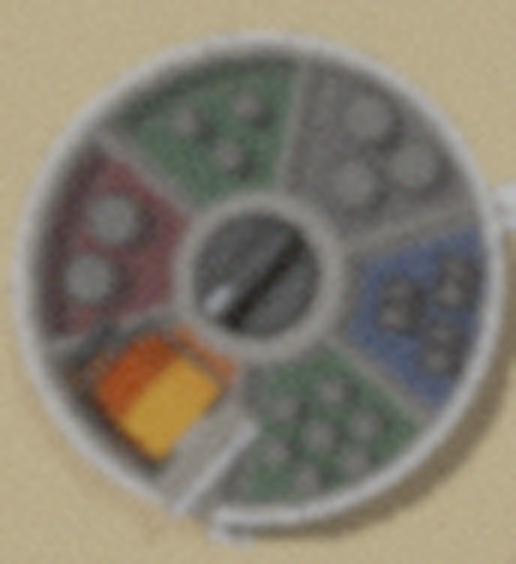

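Run:
```python
from h import *
im=cv2.imread("pics/b2_raw.png")
for a in(134,138,142):
    C=np.array([.5368,.0695]);u=np.array([np.cos(np.radians(a)),np.sin(np.radians(a))]);v=np.array([-u[1],u[0]])
    o=C+.073*u
    f=lambda x,y,z:((proj("top",[*(o+x*u+y*v),z])-[182,193]+.42)*6).round(0)
    print(a,o,[f(x,y,.087) for x,y in((-.025,-.025),(.025,-.025),(.025,.025),(-.025,.025))],"flap free",[f(x,.028+.0225,.140) for x in(-.027,.027)])
    print("knob mark/ends",[((proj("top",[*(C+s*.027*u),.126])-[182,193]+.42)*6).round(0) for s in(-1,1)])
# flap free edge angle, bar angle
def w(x,y,z):return ray("top",(182+x/6-.42,193+y/6-.42),z)[:2]
for p,q,z in(((255,428),(185,512),.14),((300,240),(215,300),.126)):
    d=w(*q,z)-w(*p,z);print(w(*p,z),w(*q,z),np.degrees(np.arctan2(d[1],d[0])),np.hypot(*d))
crop(im,"b2big",(182,233,232,287),13)
```

```text
134 [0.48608994 0.12201181] [array([148., 311.]), array([ 70., 388.]), array([145., 465.]), array([223., 388.])] flap free [array([247., 424.]), array([159., 511.])]
knob mark/ends [array([290., 228.]), array([204., 313.])]
138 [0.48255043 0.11834653] [array([151., 318.]), array([ 78., 401.]), array([158., 473.]), array([231., 390.])] flap free [array([258., 423.]), array([176., 516.])]
knob mark/ends [array([287., 225.]), array([207., 316.])]
142 [0.47927521 0.11444329] [array([154., 326.]), array([ 87., 413.]), array([172., 479.]), array([239., 392.])] flap free [array([268., 421.]), array([193., 520.])]
knob mark/ends [array([284., 222.]), array([210., 319.])]
[0.4665701  0.06397242] [0.43054601 0.09480481] 139.44035954008947 0.047416990242482034
[0.54991412 0.0457612 ] [0.52379207 0.08395208] 124.3716111185461 0.046269914755163934
```

View pics/b2big.png

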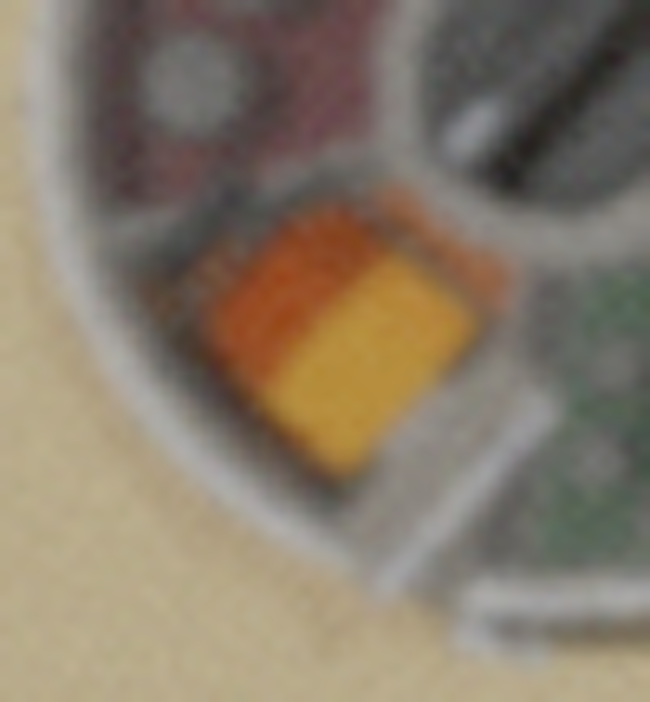

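Only the opening shows bright orange, so it stands over the orange compartment, and the flap edge matches a lid direction of about 138°. The lid has clicked in. Next is the battery.

Call:
{"api": "carry_out", "payload": {"series": [[[0,-0.001,0.05,0.001,0,0,0],[0,-0.002,0.1,0.001,0,0,0],[0,-0.002,0.14,0.001,0,0,0],[0,-0.002,0.166,0.001,0,0,0],[0,-0.002,0.166,0.001,0,0,0],[1,-0.002,0.166,0.001,0,0,0],[1,-0.002,0.166,0.001,0,0,0],[1,-0.002,0.166,0.001,0,0,0],[1,-0.002,0.166,0.001,0,0,0],[1,-0.002,0.166,0.001,0,0,0]]], "newtons": 30}}

```text
clock: 10.2
eef_pos: [0.5331, -0.3247, 0.0334]
eef_rot: [-90.1, -0.2, -121.1]
ft_force: [-1.8, 0.9, 8.2]
gripper_width: 0.0331
```

```bash
python3 g.py .5343 -.3208 .200 -31
```

```text
pose [ 0.5331 -0.3247  0.0334] [ -90.14   -0.19 -121.09] F [-1.8  0.9  8.2] w 0.0331 t 10.2 q7 19.6
shift [-0.0034 -0.1666 -0.0014] turn [ 0.0024 -0.0015  0.0033]
```

Call:
{"api": "carry_out", "payload": {"series": [[[1,0,-0.04,0,0,0,0],[1,0,-0.09,0,0,0,0],[1,0,-0.14,0,0,0,0],[1,0,-0.19,0,0,0,0],[1,0,-0.19,0,0,0,0]]]}}

```text
clock: 10.82
eef_pos: [0.5352, -0.3254, 0.2274]
eef_rot: [-89.8, -0.1, -121.1]
ft_force: [-0.3, -0.2, -2.3]
gripper_width: 0.033
```

```bash
python3 g.py .4823 .1175 .21 -42;python3 - <<'E'
from h import *
snap("side","d1",(220,120,330,290),4)
E
```

```text
pose [ 0.5352 -0.3254  0.2274] [-8.979e+01 -9.000e-02 -1.211e+02] F [-0.3 -0.2 -2.3] w 0.033 t 10.825 q7 11.4
shift [-0.352   0.0158 -0.2741] turn [-0.0038  0.1903  0.0013]
```

View pics/d1.png

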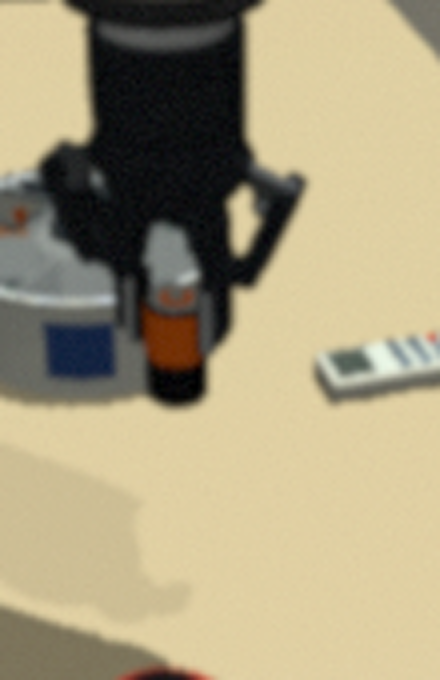

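```bash
python3 g.py .4796 .1145 .215 -42
```

```text
pose [ 0.5345 -0.3245  0.225 ] [-8.9970e+01 -1.2000e-01 -1.2108e+02] F [ 0.2 -0.1 -1.8] w 0.0328 t 10.875 q7 11.4
shift [-0.3477  0.0092 -0.2736] turn [-0.0007  0.1907  0.002 ]
```

Call:
{"api": "carry_out", "payload": {"series": [[[1,-0.035,0,-0.027,0,0.02,0],[1,-0.08,0,-0.063,0,0.04,0],[1,-0.125,0,-0.098,0,0.06,0],[1,-0.17,0,-0.134,0,0.09,0],[1,-0.215,0,-0.169,0,0.12,0],[1,-0.26,0,-0.205,0,0.15,0],[1,-0.3,0,-0.236,0,0.17,0],[1,-0.33,0.005,-0.26,0,0.19,0],[1,-0.348,0.009,-0.274,0,0.19,0],[1,-0.348,0.009,-0.274,0,0.19,0]]]}}

```text
clock: 12.12
eef_pos: [0.4782, 0.1165, 0.2138]
eef_rot: [-90.0, -0.2, -131.8]
ft_force: [0.3, -0.6, -1.8]
gripper_width: 0.0333
```

```bash
python3 g.py .4796 .1145 .099 -42;python3 - <<'E'
from h import *
snap("side","d2",(150,60,330,240),4);snap("top","d3",(160,180,280,300),6)
print(proj("side",[.4823,.1175,.185]),proj("side",[.4823,.1175,.245]),(proj("side",[.4823,.1175,.185])-[150,60])*4)
E
```

```text
pose [0.4782 0.1165 0.2138] [ -89.99   -0.23 -131.78] F [ 0.3 -0.6 -1.8] w 0.0333 t 12.125 q7 -55.2
shift [1.000e-04 1.148e-01 2.300e-03] turn [-0.0002  0.0038  0.004 ]
[219.6503403  143.27419082] [217.94942973 124.50437309] [278.60136122 333.09676328]
```

View pics/d2.png

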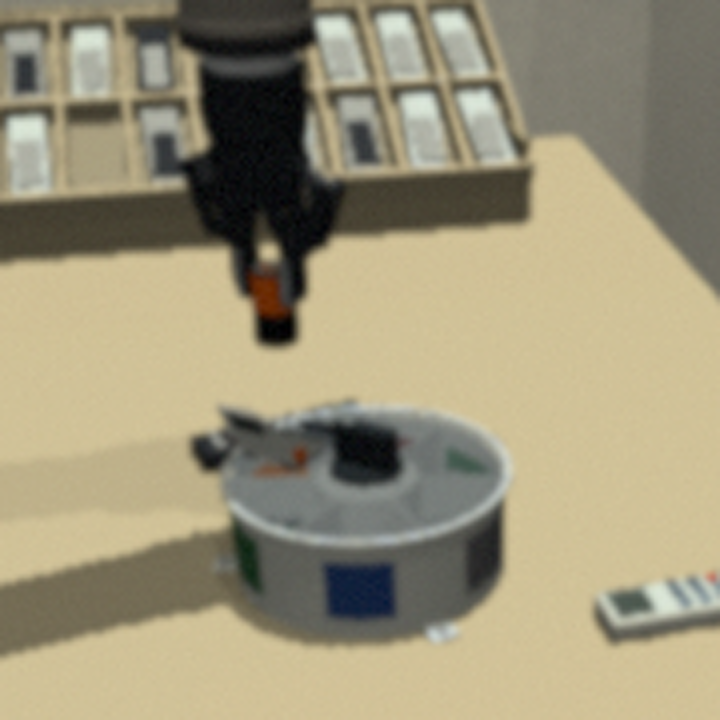

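View pics/d3.png

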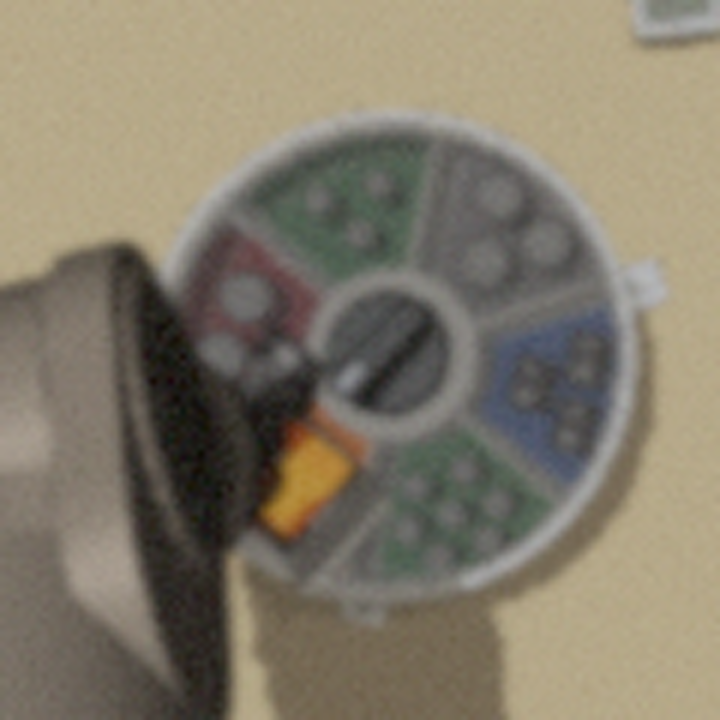

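Call:
{"api": "carry_out", "payload": {"series": [[[1,0,0.03,0.001,0,0,0],[1,0,0.06,0.002,0,0,0],[1,0,0.085,0.002,0,0,0],[1,0,0.1,0.002,0,0,0],[1,0,0.113,0.002,0,0,0],[1,0,0.113,0.002,0,0,0]]]}}

```text
clock: 12.98
eef_pos: [0.4801, 0.1124, 0.1011]
eef_rot: [-90.0, -0.2, -132.0]
ft_force: [-0.5, 0.3, -0.3]
gripper_width: 0.0327
```

```bash
python3 g.py .4796 .1145 .099 -42;python3 - <<'E'
from h import *
snap("side","d4",(190,125,290,205),7)
E
```

```text
pose [0.4801 0.1124 0.1011] [ -89.97   -0.24 -131.98] F [-0.5  0.3 -0.3] w 0.0327 t 12.975 q7 -45.6
shift [-0.0013  0.0021 -0.0018] turn [-0.0005  0.0003  0.0042]
```

View pics/d4.png

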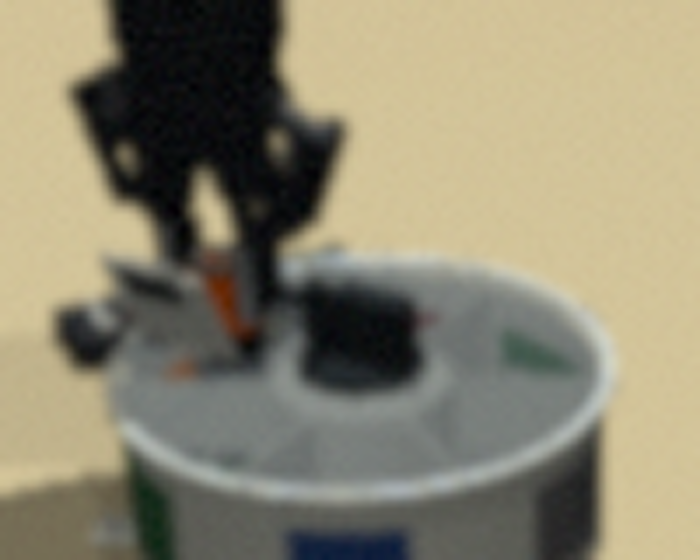

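Call:
{"api": "carry_out", "payload": {"series": [[[1,-0.001,0,-0.002,0,0,0],[1,-0.001,0,-0.002,0,0,0],[0.45,-0.001,0,-0.002,0,0,0],[0.45,-0.001,0,-0.002,0,0,0],[0.45,-0.001,0,-0.002,0,0,0],[0.45,-0.001,0,-0.002,0,0,0],[0.45,-0.001,-0.03,-0.002,0,0,0],[0.45,-0.001,-0.07,-0.002,0,0,0],[0.45,-0.001,-0.1,-0.002,0,0,0]]]}}

```text
clock: 14.15
eef_pos: [0.4799, 0.1148, 0.203]
eef_rot: [-89.9, -0.2, -132.0]
ft_force: [0.8, -0.3, -0.2]
gripper_width: 0.047
```

```bash
python3 g.py .4796 .1145 .099 -42;python3 - <<'E'
from h import *
snap("side","e1",(150,60,330,240),4);snap("top","e2",(160,180,280,300),6)
E
```

```text
pose [0.4799 0.1148 0.203 ] [ -89.94   -0.16 -132.  ] F [ 0.8 -0.3 -0.2] w 0.047 t 14.15 q7 -54.0
shift [ 1.00e-04  1.04e-01 -1.00e-04] turn [-0.001   0.0001  0.0029]
```

View pics/e1.png

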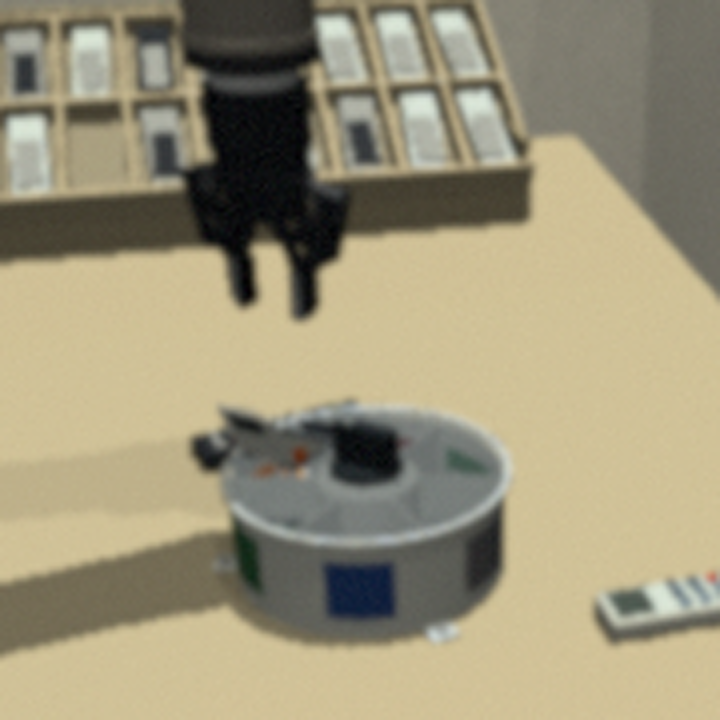

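View pics/e2.png

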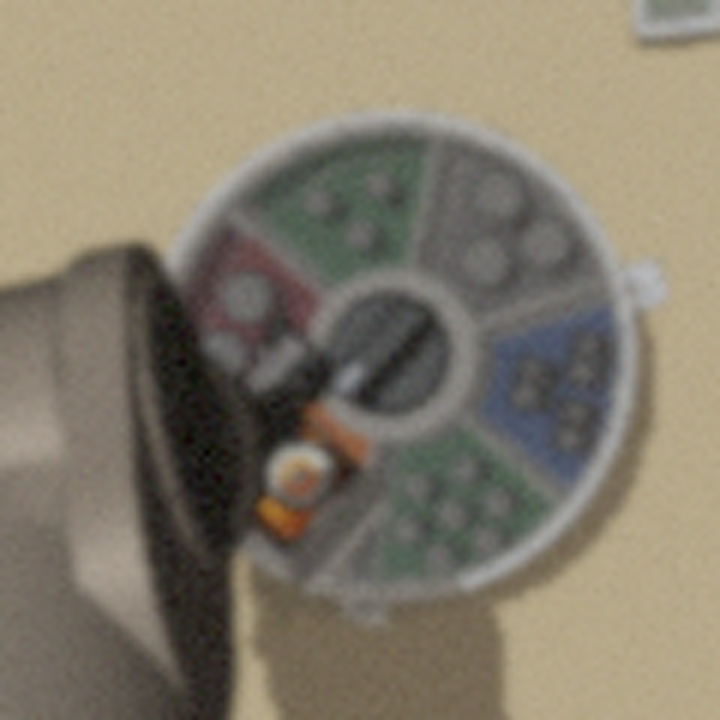

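The battery is standing in the orange compartment, at about (297,475) in the crop. Next I'll close the fingers and go behind the flap.

```bash
python3 g.py .443 .0588 .2 -42;python3 g.py .443 .0588 .117 -42
```

```text
pose [0.4811 0.1153 0.2043] [-8.9900e+01  6.0000e-02 -1.3198e+02] F [-0.  -0.3 -0.6] w 0.0472 t 14.25 q7 -54.0
shift [0.0675 0.0043 0.0095] turn [-0.0018  0.0003 -0.001 ]
pose [0.4811 0.1153 0.2043] [-8.9900e+01  6.0000e-02 -1.3198e+02] F [-0.  -0.3 -0.6] w 0.0472 t 14.25 q7 -54.0
shift [0.0676 0.0873 0.0093] turn [-0.0018  0.0003 -0.001 ]
```

Call:
{"api": "carry_out", "payload": {"series": [[[1,0.02,0,0.003,0,0,0],[1,0.045,0,0.006,0,0,0],[1,0.068,0,0.009,0,0,0],[1,0.07,0,0.009,0,0,0],[1,0.07,0,0.009,0,0,0],[1,0.07,0,0.009,0,0,0]]]}}

```text
clock: 15.0
eef_pos: [0.4412, 0.0576, 0.2041]
eef_rot: [-89.9, 0.0, -132.0]
ft_force: [0.1, 0.9, -0.6]
gripper_width: 0.0002
```

```bash
python3 g.py .443 .0588 .117 -42;python3 - <<'E'
from h import *
snap("side","f1",(150,60,330,240),4)
E
```

```text
pose [0.4412 0.0576 0.2041] [-8.9890e+01  3.0000e-02 -1.3195e+02] F [ 0.1  0.9 -0.6] w 0.0002 t 15.0 q7 -53.4
shift [-0.0021  0.0871  0.0004] turn [-0.002   0.0008 -0.0006]
```

View pics/f1.png

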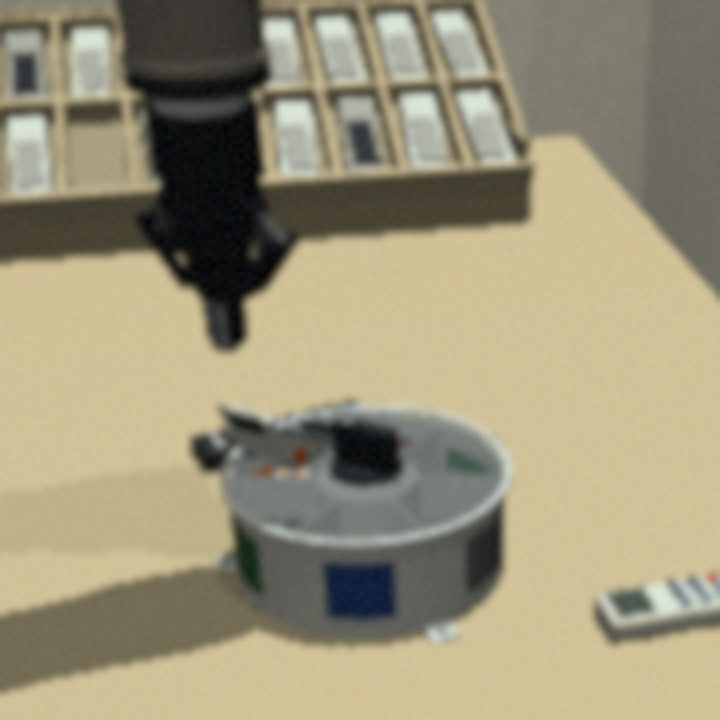

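Call:
{"api": "carry_out", "payload": {"series": [[[1,0,0.02,0,0,0,0],[1,0,0.04,0,0,0,0],[1,0,0.06,0,0,0,0],[1,0,0.06,0,0,0,0]]]}}

```text
clock: 15.55
eef_pos: [0.4407, 0.0573, 0.1431]
eef_rot: [-89.9, -0.1, -131.9]
ft_force: [0.1, -1.0, 0.4]
gripper_width: 0.0003
```

```bash
python3 g.py .443 .0588 .117 -42;python3 - <<'E'
from h import *
snap("side","f2",(150,60,330,240),4)
E
```

```text
pose [0.4407 0.0573 0.1431] [ -89.9    -0.14 -131.95] F [ 0.1 -1.   0.4] w 0.0003 t 15.55 q7 -46.6
shift [-0.0027  0.0261  0.0007] turn [-0.0017  0.0009  0.0024]
```

View pics/f2.png

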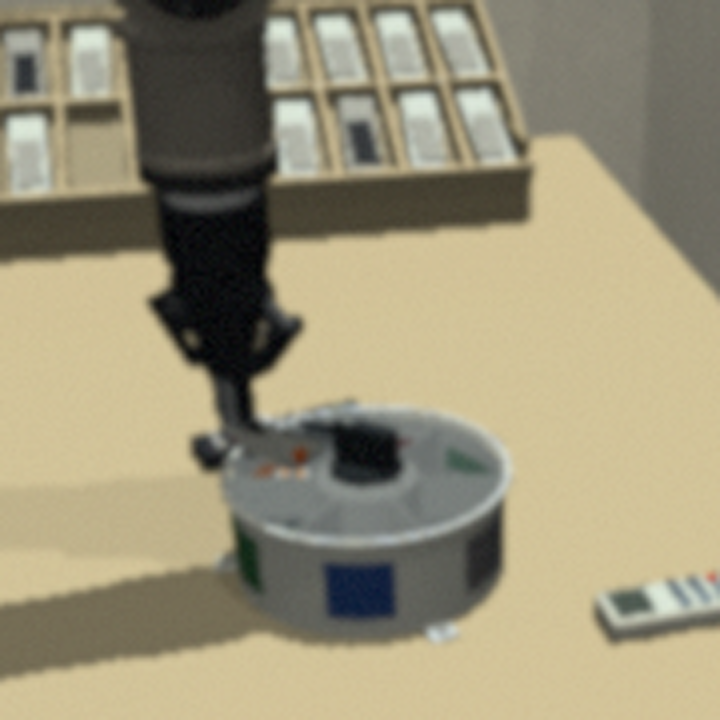

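Call:
{"api": "carry_out", "payload": {"series": [[[1,0,0.012,0,0,0,0],[1,0,0.025,0,0,0,0],[1,0,0.025,0,0,0,0]]]}}

```text
clock: 15.98
eef_pos: [0.4406, 0.0571, 0.118]
eef_rot: [-89.9, -0.2, -132.0]
ft_force: [0.4, -0.1, 0.0]
gripper_width: -0.0002
```

```bash
python3 - <<'E'
from h import *
# y_open=+15,x=-10
u=np.array([-.743,.669]);v=np.array([-.669,-.743]);print(np.array([.4823,.1175])-.01*u+.015*v)
E
python3 g.py .4797 .0997 .117 -42;python3 - <<'E'
from h import *
snap("side","f3",(150,60,330,240),4)
E
```

```text
[0.479695 0.099665]
pose [0.4406 0.0571 0.118 ] [ -89.91   -0.16 -131.96] F [ 0.4 -0.1  0. ] w -0.0002 t 15.975 q7 -43.5
shift [-0.0578  0.0009  0.0006] turn [-0.0016  0.0006  0.0028]
```

View pics/f3.png

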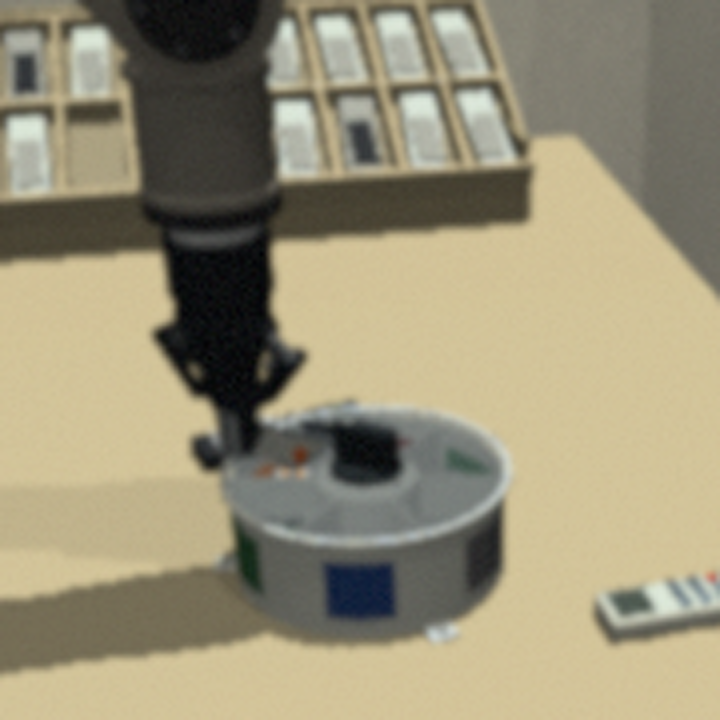

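Call:
{"api": "carry_out", "payload": {"series": [[[1,-0.01,0,0,0,0,0],[1,-0.018,0,0,0,0,0],[1,-0.024,0,0,0,0,0],[1,-0.03,0,0,0,0,0],[1,-0.036,0,0,0,0,0],[1,-0.042,0,0,0,0,0],[1,-0.048,0,0,0,0,0],[1,-0.054,0,0,0,0,0],[1,-0.058,0,0,0,0,0],[1,-0.058,0,0,0,0,0]]]}}

```text
clock: 17.27
eef_pos: [0.4799, 0.1003, 0.1184]
eef_rot: [-89.9, -0.1, -132.0]
ft_force: [-0.5, -0.8, 0.4]
gripper_width: 0.0002
```

```bash
python3 g.py .4797 .0997 .14 -42;python3 - <<'E'
from h import *
snap("side","f4",(150,60,330,240),4)
E
```

```text
pose [0.4799 0.1003 0.1184] [ -89.89   -0.14 -131.96] F [-0.5 -0.8  0.4] w 0.0002 t 17.275 q7 -44.9
shift [ 0.0006 -0.0216  0.0003] turn [-0.002   0.0007  0.0024]
```

View pics/f4.png

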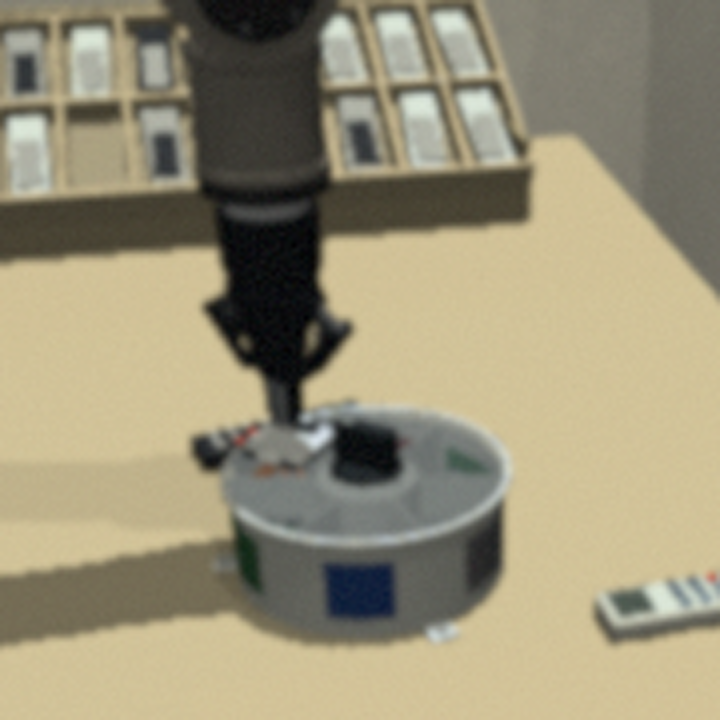

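Call:
{"api": "carry_out", "payload": {"series": [[[1,0,-0.03,0,0,0,0],[1,0,-0.06,0,0,0,0],[1,0,-0.06,0,0,0,0]]]}}

```text
clock: 17.7
eef_pos: [0.4806, 0.1005, 0.18]
eef_rot: [-89.9, 0.0, -132.0]
ft_force: [0.7, -0.3, -0.6]
gripper_width: 0.0001
```

```bash
python3 g.py .4923 .1286 .115 -42;python3 - <<'E'
from h import *
snap("side","f5",(190,125,290,205),7);snap("top","f6",(160,180,280,300),6)
E
```

```text
pose [0.4806 0.1005 0.18  ] [-8.9860e+01  5.0000e-02 -1.3198e+02] F [ 0.7 -0.3 -0.6] w 0.0001 t 17.7 q7 -50.1
shift [-0.0286  0.065  -0.0102] turn [-0.0025  0.0003 -0.0008]
```

View pics/f5.png

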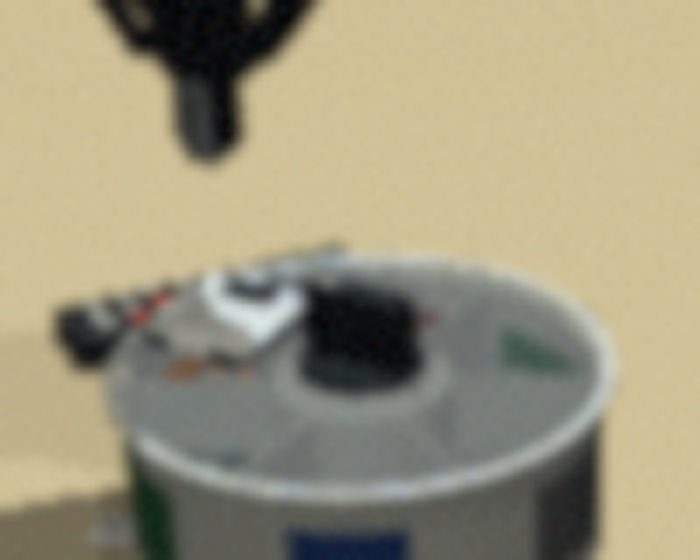

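View pics/f6.png

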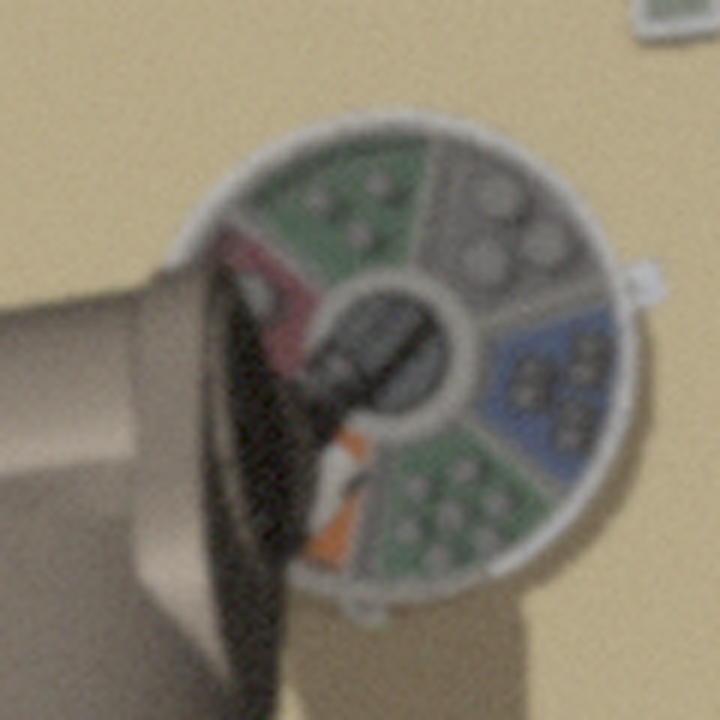

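The flap is resting on its catch, and its dark pad shows at about (250,287) in the side crop. I'll locate the pad.

```bash
python3 - <<'E'
from h import *
print(ray("side",(225.3,165.6),.1))
print([ (proj("side",[*p,.1])-[190,125]+.43)*7 for p in((.4943,.1309),(.4923,.1286))])
E
python3 g.py .4935 .1295 .115 -42
```

```text
[0.49473394 0.1332416  0.1       ]
[array([249.70054233, 289.53648989]), array([245.85779193, 292.16697126])]
pose [0.4795 0.1004 0.1782] [-8.9910e+01 -1.2000e-01 -1.3197e+02] F [ 0.1 -0.7  0.5] w 0.0002 t 17.8 q7 -50.1
shift [-0.0312  0.0631 -0.0091] turn [-0.0015  0.0006  0.002 ]
```

Call:
{"api": "carry_out", "payload": {"series": [[[1,-0.015,0,-0.005,0,0,0],[1,-0.031,0,-0.009,0,0,0],[1,-0.031,0.03,-0.009,0,0,0],[1,-0.031,0.055,-0.009,0,0,0],[1,-0.031,0.062,-0.009,0,0,0],[1,-0.031,0.062,-0.009,0,0,0]]]}}

```text
clock: 18.55
eef_pos: [0.4937, 0.1295, 0.1159]
eef_rot: [-89.9, -0.2, -132.0]
ft_force: [0.2, -0.3, 0.9]
gripper_width: 0.0
```

```bash
python3 g.py .4937 .1298 .100 -42;python3 - <<'E'
from h import *
snap("side","g1",(190,125,290,205),7)
E
```

```text
pose [0.4937 0.1295 0.1159] [ -89.91   -0.17 -131.96] F [ 0.2 -0.3  0.9] w 0.0 t 18.55 q7 -46.5
shift [-0.0003  0.0159 -0.0002] turn [-0.0017  0.0007  0.003 ]
```

View pics/g1.png

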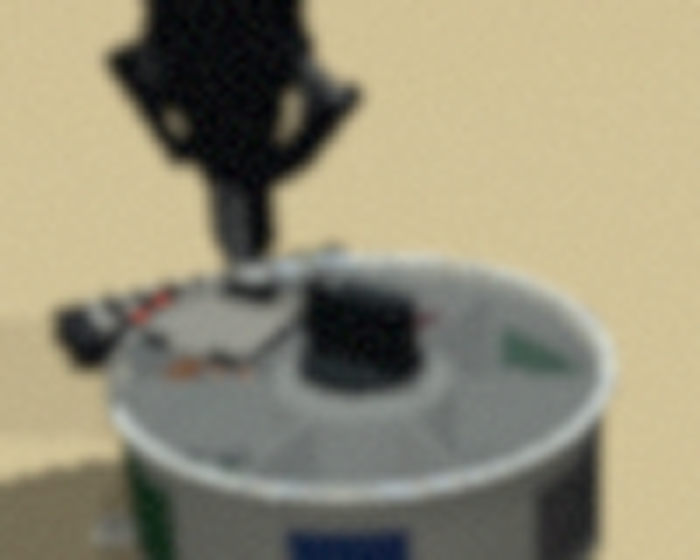

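Call:
{"api": "carry_out", "payload": {"series": [[[1,0,0.006,0,0,0,0],[1,0,0.012,0,0,0,0],[1,0,0.014,0,0,0,0],[1,0,0.015,0,0,0,0],[1,0,0.015,0,0,0,0]]]}}

```text
clock: 19.23
eef_pos: [0.494, 0.1294, 0.1015]
eef_rot: [-89.9, -0.1, -132.0]
ft_force: [-0.6, 0.1, -0.2]
gripper_width: -0.0002
```

Call:
{"api": "carry_out", "payload": {"series": [[[1,0,0.001,0,0,0,0],[1,0,0.002,0,0,0,0],[1,0,0.002,0,0,0,0]]]}}

```text
clock: 19.6
eef_pos: [0.4943, 0.1295, 0.0998]
eef_rot: [-89.9, -0.1, -132.0]
ft_force: [-1.0, -0.3, 8.4]
gripper_width: 0.0002
```

Call:
{"api": "carry_out", "payload": {"series": [[[1,0,0.001,0,0,0,0],[1,0,0.001,0,0,0,0]]]}}

```text
clock: 19.85
eef_pos: [0.4945, 0.1297, 0.0991]
eef_rot: [-89.9, -0.0, -132.0]
ft_force: [-1.6, 0.5, 7.1]
gripper_width: -0.0002
```

Call:
{"api": "carry_out", "payload": {"series": [[[1,0,0.001,0,0,0,0],[1,0,0.0015,0,0,0,0]]]}}

```text
clock: 20.1
eef_pos: [0.4947, 0.1299, 0.0978]
eef_rot: [-89.9, -0.0, -132.0]
ft_force: [-0.0, 0.8, 3.9]
gripper_width: 0.0001
```

Call:
{"api": "carry_out", "payload": {"series": [[[1,0,0.001,0,0,0,0],[1,0,0.0015,0,0,0,0]]]}}

```text
clock: 20.35
eef_pos: [0.4946, 0.1299, 0.0962]
eef_rot: [-89.9, -0.0, -132.0]
ft_force: [1.3, -0.5, -0.5]
gripper_width: -0.0
```

Call:
{"api": "carry_out", "payload": {"series": [[[1,0,-0.02,0,0,0,0],[1,0,-0.06,0,0,0,0],[1,0.02,-0.1,0,0,0,0],[1,0.02,-0.1,0,0,0,0]]]}}

```text
clock: 20.85
eef_pos: [0.4818, 0.1147, 0.1984]
eef_rot: [-89.9, 0.2, -132.0]
ft_force: [-0.4, 0.7, -0.2]
gripper_width: 0.0001
```

Run:
```python
from h import *
snap("side","g2",(190,125,290,205),7)
crop(cv2.imread("pics/f5_raw.png"),"f5c",(200,145,250,190),13)
crop(cv2.imread("pics/g2_raw.png"),"g2c",(200,145,250,190),13)
a=cv2.imread("pics/f5c.png");b=cv2.imread("pics/g2c.png");cv2.imwrite("pics/cmp.png",cv2.resize(np.hstack([a,b]),(800,360)))
```

```text
(no output)
```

View pics/cmp.png

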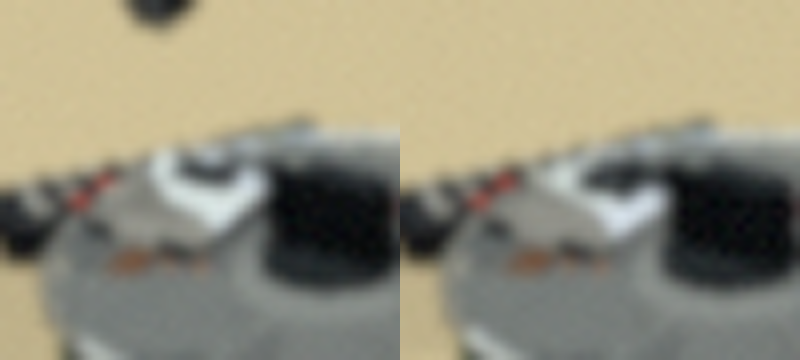

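```bash
python3 - <<'E'
from h import *
u=np.array([-.743,.669]);v=np.array([-.669,-.743]);o=np.array([.4823,.1175])
for t in(0.13,0.0,):
    r=lambda s,h:(*(o+v*(.028-(s*np.cos(t)-h*np.sin(t)))),.089+s*np.sin(t)+h*np.cos(t))
    p=r(.046,.005);print(t,p,(proj("side",p)-[200,145]+.5)*8)
    for a in(-.027,.027):
        q=np.array(r(.056,.004));q[:2]+=a*u;print("  free corner",(proj("side",q)-[200,145]+.5)*8)
E
python3 g.py .5 -.1 .25 -42
```

```text
0.13 (np.float64(0.49364869951011603), np.float64(0.13010401156355186), np.float64(0.0999209800290799)) [204.53101706 172.66480778]
  free corner [274.25411316 177.02664727]
  free corner [165.10813379 147.70467306]
0.0 (np.float64(0.494342), np.float64(0.130874), np.float64(0.094)) [207.18174386 184.86145727]
  free corner [276.83089512 192.1971782 ]
  free corner [168.04424358 162.72110359]
pose [0.4814 0.1153 0.1971] [ -89.91    0.14 -131.97] F [ 0.6  0.6 -0.5] w -0.0004 t 20.9 q7 -52.6
shift [ 0.1475 -0.053   0.1579] turn [-0.0017  0.0005 -0.0024]
```

Call:
{"api": "carry_out", "payload": {"series": [[[1,0.03,-0.01,0.03,0,0,0],[1,0.06,-0.02,0.06,0,0,0],[1,0.09,-0.03,0.09,0,0,0],[1,0.12,-0.05,0.12,0,0,0],[1,0.15,-0.05,0.15,0,0,0],[1,0.15,-0.05,0.16,0,0,0],[1,0.15,-0.05,0.16,0,0,0]]]}}

```text
clock: 21.78
eef_pos: [0.5001, -0.103, 0.2461]
eef_rot: [-89.9, 0.0, -132.0]
ft_force: [-0.5, 0.7, -0.3]
gripper_width: -0.0001
```

```bash
python3 g.py .5 -.1 .25 -42
python3 - <<'E'
from h import *
for n,b in(("side",(200,145,250,190)),("top",(182,193,268,287))):
    im=np.mean([arm.get_image(n).astype(float) for _ in range(6)],0).astype(np.uint8)[:,:,::-1]
    cv2.imwrite(f"pics/h_{n}_raw.png",im);crop(im,f"h_{n}",b,8 if n=="side" else 6)
E
```

```text
pose [ 0.5001 -0.103   0.2461] [-8.993e+01  4.000e-02 -1.320e+02] F [-0.5  0.7 -0.3] w -0.0001 t 21.775 q7 -27.2
shift [-0.0022 -0.0039 -0.0021] turn [-0.0013  0.     -0.0007]
```

View pics/h_side.png

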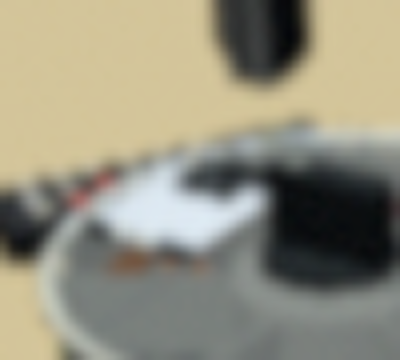

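View pics/h_top.png

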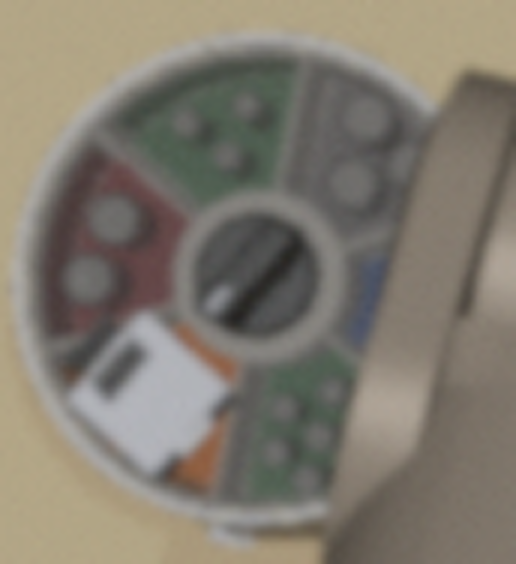

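Run:
```python
from h import *
a=cv2.imread("pics/top0.png").astype(float);b=cv2.imread("pics/h_top_raw.png").astype(float)
for n,(x0,y0,x1,y1) in dict(ra=(255,125,290,192),mega=(415,225,490,300),rb=(130,225,170,290)).items():
    A=a[y0:y1,x0:x1].mean(2).astype(np.float32);B=b[y0:y1,x0:x1].mean(2).astype(np.float32)
    print(n,cv2.phaseCorrelate(A-A.mean(),B-B.mean()),np.abs(A-B).mean())
s=arm.read_state();print(s['ft_force'].round(1),s['clock'])
arm.finish_job()
```

```text
ra ((-0.04930167139133346, -0.1075292885106407), 0.9309158078682276) 3.4280026
mega ((0.37761409741560215, 0.6372896100423304), 1.027851096089681) 3.0032
rb ((0.19804610712856174, 0.048594049051381205), 1.0065344836976793) 3.0638463
[ 0.4 -0.3 -0.6] 22.375
the job is handed in; nothing more can be done
```

The battery is in the orange compartment with the flap snapped shut over it, and I handed the job in at about 22.4 s.

- **Lid:** I turned it about 136° clockwise by the knob, and on release it settled with its opening over the orange compartment. The first grip on the knob was about 5 mm off along the bar. I released it and gripped again before turning.
- **Battery:** I dropped it in through the opening, and the top view showed it standing in the compartment.
- **Flap:** I swung it onto its catch, then pressed the pad in small steps. The force peaked at about 8 N and fell to about zero near z = 0.096 m, and I stopped there. In the last pictures the flap lies flat with the catch showing behind it. The pad's image row is about 180, against 185 predicted for shut and 173 for resting on the catch. I take it as shut, mostly on the force drop and the visible catch.
- **Bystanders:** Both remotes showed image shifts of 0.2 pixels or less. The megaphone measured 0.4 by 0.6 pixels, which is larger. The arm never went near it and I put this down to changed shadow, but I did not check it further.

At the end the gripper was clear of everything, with wrist force under 1 N.

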